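# Dock the coin changer in its brass corner and lock it

## Task

Slide the coin changer across the counter into the corner of the two brass rails and press it home: the stiff steel buffer bar has to go all the way into the back rail, so that the changer sits square with its plinth flush against both brass rails. Press firmly but do not ram the rails or tip the changer. Then turn the red thumb bar of the lock clockwise (seen from above) to its end stop, so that the catch lies over the plinth, and let go; leave everything else on the counter where it stands.

Things in the scene. Friction and masses are not known exactly. Their poses are not given: they have to be found in the camera images.
- changer: Loose coin changer: wooden plinth 80 (x) x 120 (y) x 26 (z) mm; three upright nickel tubes, diameter 24 mm, tops 68 mm above the counter, in a row along y at x = 8, y = -42, -14, 14 mm; the plinth's end from y = 26 to 60 mm is bare. 0.35 to 0.7 kg. Origin: centre of the underside, z up. Home, its long +x face lies on the back rail (buffer bar pushed in), its +y end face on the side rail.
- changer_corner (a point): The lower corner of the plinth between its +x and +y faces, at (40, 60, 0) mm in the changer's frame: it comes to the dock's origin when the changer is home.
- dock: Two fixed brass rails, 14 mm thick, 20 mm high, at a right angle. Origin: inner corner, counter height, z up. Back rail: inner face at x = 0, from y = -160 to 0 mm, rail on the +x side, with the buffer bar in it. Side rail: inner face at y = 0, from x = -95 to 0 mm, rail on the +y side. Home, the changer's origin is at (-40, -60, 0) mm. The lock's axis is at (-40, 38) mm, outside the side rail.
- buffer (a joint): Steel buffer bar in a slot of the back rail, 100 mm long (y = -116 to -16 mm in the dock's frame), 9 mm high, 5 to 15 mm above the counter. Value in m: how far it is pushed in along the dock's +x; 0 = it stands 10 mm out of the rail, 0.010 = level with the rail's face. It slides stiffly (about 6 N) and stays where it is pushed to.
- lock (a joint): Lock angle, rad, growing clockwise seen from above. 0 = open, steel catch along the dock's +x; end stop at 1.45 = locked, catch nearly along the dock's -y, over the plinth's bare end. Stays where it is left. The catch is 16 mm wide, reaches 62 mm from the axis, underside 31 and top 37 mm above the counter.
- lock_grip (a point): On the lock's axis, 60 mm above the counter, in the red thumb bar: an upright bar 12 mm thick, 40 mm long in the direction of the catch, from 42 to 72 mm above the counter; grip it across its thickness from above. Its x axis points along the catch.
- dish: Bystander: pink glass sundae dish on a foot, 94 mm in diameter, 109 mm high; origin under its centre.
- straws: Bystander: chrome straw dispenser, foot 110 mm in diameter, 200 mm high; origin under its centre.
- spoon: Bystander: long-handled steel spoon lying on the counter, 215 mm long along its x axis, 8 mm high; origin under its handle, near the middle.
- receipts: Bystander: bent steel receipt clip on a dark foot 90 x 70 mm, 125 mm high with its paper; origin under its centre.
- tumbler: Bystander: drinking glass, 68 mm in diameter, 110 mm high; origin under its centre.
- bell: Bystander: brass counter bell, 84 mm in diameter, 56 mm high; origin under its centre.
There are look-alikes about, which are no part of the job. Several things have the shape of the dock; the one meant has the colours described above.

How it is judged:
By the outcome, as a careful person would: the job done as asked, in the order asked, and still so for the second after the job is handed in, with the robot touching nothing.
It also fails if it takes over 70 s, if anything falls off the work surface, if the arm or the gripper's body presses on something with over 40 N, if the wrist force passes 120 N, or if a joint passes its speed limit or range.

## Robot

A 6-joint arm with a two-finger parallel gripper is mounted at the origin on the work surface. World frame = base frame: x ahead of the robot, y to its left, z up, the work surface at z = 0. Lengths are in m, angles in rad, forces in N, time in s.
With the tool pointing down it reaches from about 0.15 to 0.775 m from the base axis. Payload 6.1 kg.
Tool frame: the origin (TCP) lies on the centre line of the jaws, within the pads' length; the fingertips stand 14 mm ahead of it and the grasp point (between the pads) lies 5 mm behind it (robot.tip_reach is the distance from the TCP to the fingertips, in m); z points along the fingers, y is the line along which they close (so a half turn about z gives the same grasp; the last joint's range is limited). The gripper opens to 85 mm and grips with 20 to 120 N. Pads are 22 mm wide; open, the fingers measure 114 mm over their backs; the gripper's body (76 mm by 85 mm) begins 54 mm behind the grasp point. The pads swing forward as they close: fully open they stand 13 mm farther back than shut.
Start: joints at [-1.283, 0.126, -0.04, 1.405, 0, 1.571], TCP at [0.149, -0.503, 0.245] pointing down, gripper open.
Joint ranges: [-2.72, 2.72], [-0.95, 1.95], [-1.27, 1.35], [-1.78, 2.02], [-1.46, 1.47], [-3.14, 3.14]. Speed limits (rad/s): [2.39, 2.39, 3.01, 3.14, 3.14, 3.14].

## Interface

Orientations are given as a unit quaternion [w, x, y, z].
In Python, from bench import robot gives the robot as it stands. The module is installed in compiled form; this text tells all that it offers.
- The arm moves only by the tool move_arm, never from a script. Its argument "moves" is a list of rows, each an object with "dp": the shift along the tool's x, y, z scaled (see below), a list of three; "twist": the turn, a rotation vector about the tool's x, y, z scaled (see below), a list of three. In form: [{"dp": [tx, ty, tz], "twist": [wx, wy, wz]}, ...]. A call has 1 to 10 rows; each row is the pose to reach, as a shift and turn from the pose commanded when the call began, along the tool's axes at that moment; what a row does not reach only later rows make up. The controller multiplies each number of a shift by 1 m and each number of a turn by 45 degrees. A row lasts 1/10 s, in which the tool goes at most 50 mm and 8.59 degrees, less where a joint would pass 70% of its speed; a pose out of reach is approached as far as the arm can. A call with a number of a shift or a turn outside -1 to 1 is refused whole. A call with a gripper value outside its range is refused whole. "fingers" is the opening, from 0 (shut) to 1 (fully open), set as the call begins (left out, the last holds). The fingers move at their own pace and stop on an object; "grip_force" is the grip in N (left out, the last holds). Time passes only in rows, so rows that repeat a pose let the fingers close. It gives the time, the measured TCP pose, the force, the opening and the grip force at its end, in the units of the state.
- robot.get_state(): the state, without advancing time (a new reading comes with each control period).
- robot.grab_frame(name): name is "side" or "top"; returns a dict with "img" (420x560x3 uint8, blue, green, red), "intrinsics" (3x3 intrinsics, pixels), "view" (4x4, takes a point from world to camera coordinates). Camera axes: x right, y down, z forward; pixel columns grow to the right and rows downward; lengths in m; the calibration is good to about 2 mm. A picture is of the moment at which its call begins. There is no depth.
- robot.job_done(): hands the job in; it is judged then, once.
The state is a dict: "time_s": time; "joints": joint angles; "qvel": joint speeds; "joint_efforts": joint torques, N m; "ee_pos": TCP position; "ee_rot": TCP orientation; "force": force on the tool from outside, world axes, zero at the start; "ft_torque": the same for the moment, N m; "finger_gap": finger opening in m; "gripper_force": force on a finger pad.
Only numpy, scipy, OpenCV 4.12 (cv2) and the standard library are available. Lean on these libraries where they do the work, as an engineer would, in place of code of your own. Each camera call takes 0.05 s, during which the arm holds its last target. There are 200 camera calls.

## Working session

There is one attempt and no reset: what is moved stays moved. The work goes in short steps, Python scripts to look and compute and a tool call to move; the robot and the scene stay as the last step left them, time stands still between calls to the robot, and variables do not carry over. Pictures are saved under pics/ and viewed, at most 10 in all, crops included, and the job is handed in when it is done.

Besides the shell and the picture viewer there is one more tool, called after ">>>" as name(argument=value, ...), one argument or row to a line, values as JSON. move_arm: Moves the arm, as the interface text tells. Its arguments: {"type":"object","properties":{"moves":{"type":"array","items":{"type":"object","properties":{"dp":{"type":"array","items":{"type":"number"}},"twist":{"type":"array","items":{"type":"number"}}}}},"fingers":{"type":"number"},"grip_force":{"type":"number"}},"required":["moves"]}

```bash
mkdir -p pics
python3 - <<'E'
from bench import robot
import cv2,json,numpy as np
for n in("top","side"):
    f=robot.grab_frame(n); cv2.imwrite(f"pics/{n}0.png",f["img"]); np.savez(f"{n}0.npz",**f)
    print(n,np.array(f["intrinsics"]).round(1).tolist(),np.array(f["view"]).round(3).tolist())
s=robot.get_state(); print(s)
E
```

```text
top [[427.4, 0.0, 278.0], [0.0, 427.4, 204.7], [0.0, 0.0, 1.0]] [[-0.002, -1.0, 0.002, -0.035], [-0.988, 0.002, -0.156, 0.59], [0.156, -0.002, -0.988, 1.35], [0.0, 0.0, 0.0, 1.0]]
side [[404.7, 0.0, 274.4], [0.0, 404.7, 211.4], [0.0, 0.0, 1.0]] [[0.929, -0.37, -0.016, -0.554], [-0.287, -0.693, -0.661, 0.185], [0.234, 0.619, -0.75, 0.967], [0.0, 0.0, 0.0, 1.0]]
{'time_s': 0.1, 'joints': array([-1.28299228e+00,  1.26320459e-01, -4.04922476e-02,  1.40538152e+00,
        4.55796642e-05,  1.57076831e+00]), 'qvel': array([ 0.0001278 , -0.00266134,  0.00168132,  0.00063816, -0.00066273,
        0.00077178]), 'joint_efforts': array([ 8.35257197e-04, -4.36902952e+01,  3.53607559e+01,  1.36953095e-02,
       -4.39127007e-05, -9.38815745e-07]), 'ee_pos': array([ 0.14893713, -0.50308192,  0.24461267]), 'ee_rot': array([-6.94996592e-04,  9.89661710e-01,  1.43419701e-01, -7.76697870e-05]), 'force': array([-0.34630103,  0.80517676,  0.05614449]), 'ft_torque': array([0.00024279, 0.02619561, 0.00585614]), 'gripper_force': 0.0, 'finger_gap': 0.08525900513274909}
```

View pics/top0.png

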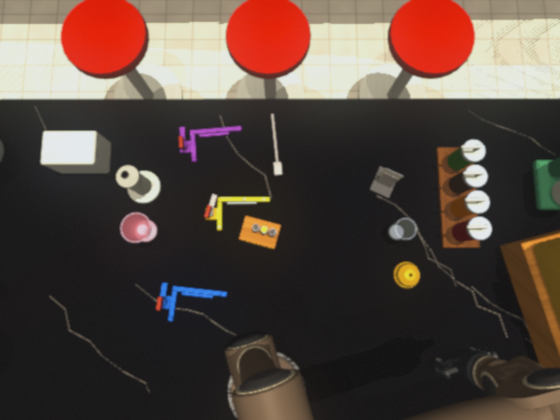

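View pics/side0.png

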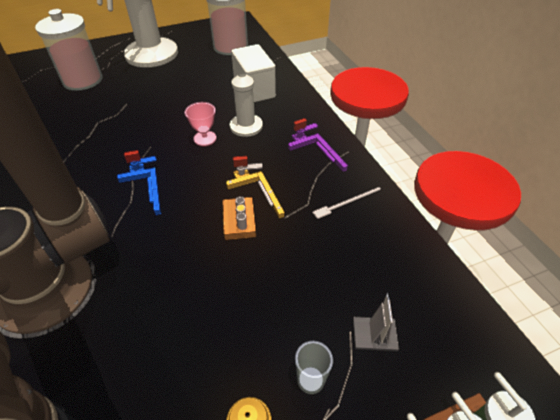

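Top view: the brass dock has its corner near (218,199), with the back rail running right to (270,199) and the red thumb bar at (210,207). The orange changer is at (260,232). The blue and purple docks are the look-alikes. Next I'll measure.

```bash
cat > h.py <<'E'
import cv2,numpy as np
def ray(f,px,z):
    K,V=np.array(f["intrinsics"]),np.array(f["view"]); R,t=V[:3,:3],V[:3,3]
    c=-R.T@t; p=np.atleast_2d(np.array(px,float)); d=np.c_[p,np.ones(len(p))]@np.linalg.inv(K).T@R
    return (c+d*((z-c[2])/d[:,2])[:,None])[:,:2]
def proj(f,P):
    K,V=np.array(f["intrinsics"]),np.array(f["view"]); q=(np.atleast_2d(P)@V[:3,:3].T+V[:3,3])@K.T
    return q[:,:2]/q[:,2:]
def mask(img,h0,h1,s=120,v=60):
    h=cv2.cvtColor(img,cv2.COLOR_BGR2HSV); return cv2.inRange(h,(h0,s,v),(h1,255,255))
def blobs(m,f,z,amin=40):
    for c in cv2.findContours(m,cv2.RETR_EXTERNAL,cv2.CHAIN_APPROX_NONE)[0]:
        if cv2.contourArea(c)<amin: continue
        w=ray(f,c[:,0],z); yield c,w
E
python3 - <<'E'
from h import *
f=dict(np.load("top0.npz")); I=f["img"]
c=cv2.resize(I[180:260,190:300],None,fx=7,fy=7,interpolation=cv2.INTER_CUBIC); cv2.imwrite("pics/topc.png",c)
s=dict(np.load("side0.npz")); c=cv2.resize(s["img"][145:245,205:300],None,fx=6,fy=6,interpolation=cv2.INTER_CUBIC); cv2.imwrite("pics/sidec.png",c)
H=cv2.cvtColor(I,cv2.COLOR_BGR2HSV)
for p in [(245,200),(250,240),(219,220),(210,205),(213,197)]: print(p,H[p[1],p[0]])
for nm,h0,h1,z in(("orange",8,17,.026),("yellow",24,33,.02),("red",0,5,.072)):
    m=mask(I,h0,h1)
    for c,w in blobs(m,f,z,15):
        r=cv2.minAreaRect((w*1000).astype(np.float32)); x,y,_,_=cv2.boundingRect(c)
        if 180<x<300 and 180<y<270: print(nm,(x,y),cv2.contourArea(c),np.round(r[0],1),np.round(r[1],1),round(r[2],1),np.round(cv2.boxPoints(r)).tolist())
E
```

```text
(245, 200) [ 29 134 215]
(250, 240) [ 16 191 227]
(219, 220) [ 29 190 228]
(210, 205) [  8  73 203]
(213, 197) [ 21  26 227]
orange (238, 215) 978.0 [503.1  24.6] [129.1  89.7] 74.9 [[443.0, -26.0], [530.0, -49.0], [563.0, 75.0], [477.0, 99.0]]
yellow (261, 226) 19.0 [514.5  11.5] [16.5 16.6] 89.9 [[506.0, 3.0], [523.0, 3.0], [523.0, 20.0], [506.0, 20.0]]
yellow (212, 196) 428.0 [600.7 100. ] [104.2 206.4] 30.5 [[503.0, 162.0], [608.0, -15.0], [698.0, 38.0], [593.0, 215.0]]
red (203, 204) 35.0 [566.7 190.5] [17.  40.5] 70.9 [[545.0, 189.0], [583.0, 176.0], [589.0, 192.0], [550.0, 205.0]]
```

View pics/topc.png

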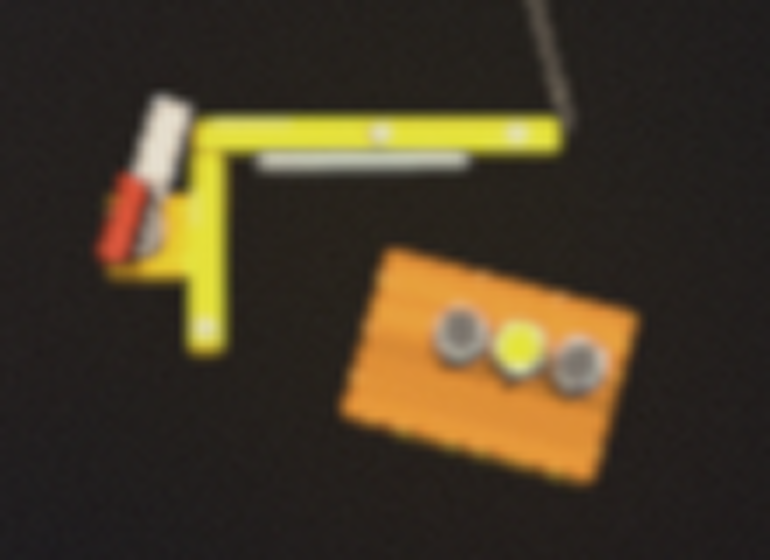

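View pics/sidec.png

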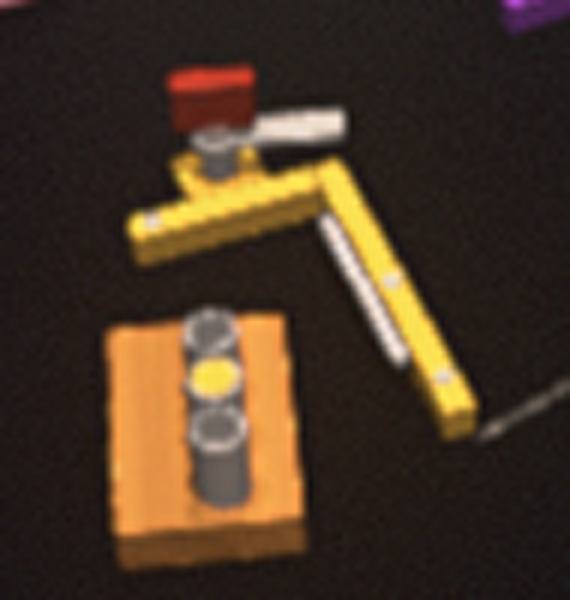

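The top crop shows the dock square to the image, with its inner corner at crop (226,153), and the catch already about 15° clockwise. The changer is yawed about -15°, with its bare end toward the lock and the yellow-topped middle tube at crop (520,347). The side crop agrees. Next come finer edges and tube triangulation.

Run:
```python
from h import *
f=dict(np.load("top0.npz")); s=dict(np.load("side0.npz"))
k=8
def up(F,x0,y0,x1,y1):
    return cv2.resize(F["img"][y0:y1,x0:x1],None,fx=k,fy=k,interpolation=cv2.INTER_CUBIC)
def tof(p,x0,y0): return (np.array(p,float)+.5)/k-.5+[x0,y0]
U=up(f,190,180,300,260)
for nm,h0,h1,v,z in(("orange",8,20,110,.026),("yellow",22,34,115,.02),("red",0,8,110,.072)):
    for c in cv2.findContours(mask(U,h0,h1,100,v),cv2.RETR_EXTERNAL,cv2.CHAIN_APPROX_NONE)[0]:
        if cv2.contourArea(c)<700: continue
        w=(ray(f,tof(c[:,0],190,180),z)*1000).astype(np.float32); r=cv2.minAreaRect(w)
        print(nm,np.round(r[0],1),np.round(r[1],1),round(r[2],1),np.round(cv2.boxPoints(r),1).tolist())
        if nm=="yellow" and len(w)>500:
            w=w.astype(float); X,Y=w.T
            q=w[(Y>-20)&(Y<120)]; xm=np.median(q[:,0])
            for b in((q[q[:,0]>xm]),(q[q[:,0]<xm])): print(" back edge",np.polyfit(b[:,1],b[:,0],1).round(3))
            q=w[(X<590)]; print(" side Y range by X",[(x,np.round([q[abs(q[:,0]-x)<2][:,1].min(),q[abs(q[:,0]-x)<2][:,1].max()],1).tolist()) for x in(515,525,535,575,585) if (abs(q[:,0]-x)<2).any()]); print(" ext",w.min(0),w.max(0))
# tube top triangulate (yellow cap)
P=[]
for F,b in((f,(250,215,280,245)),(s,(230,195,255,217))):
    u=up(F,*b); cs=cv2.findContours(mask(u,22,34,110,110),cv2.RETR_EXTERNAL,cv2.CHAIN_APPROX_NONE)[0]
    c=max(cs,key=cv2.contourArea); (x,y),r=cv2.minEnclosingCircle(c); m=cv2.moments(c); p=tof((m["m10"]/m["m00"],m["m01"]/m["m00"]),b[0],b[1]); print(p,cv2.contourArea(c)/k/k)
    print(ray(F,p,.066)*1000); P.append((np.array(F["intrinsics"])@np.array(F["view"])[:3],p))
X=cv2.triangulatePoints(P[0][0],P[1][0],P[0][1],P[1][1]).ravel(); print("tri",X[:3]/X[3])
# red in side
u=up(s,225,145,260,180)
c=max(cv2.findContours(mask(u,0,8,120,140),cv2.RETR_EXTERNAL,cv2.CHAIN_APPROX_NONE)[0],key=cv2.contourArea)
print("red side bright",np.round(ray(s,tof(cv2.boxPoints(cv2.minAreaRect(c)),225,145),.072)*1000,1).tolist())
```

```text
orange [503.6  24.9] [125.5  85.6] 74.6 [[445.6000061035156, -24.299999237060547], [528.2000122070312, -47.0], [561.5, 74.0], [479.0, 96.69999694824219]]
orange [563.4 184.6] [17.1 48.7] 48.1 [[539.5999755859375, 194.5], [575.7999877929688, 162.0], [587.2000122070312, 174.6999969482422], [551.0, 207.1999969482422]]
yellow [514.3  11.5] [20.8 23.8] 7.5 [[502.3999938964844, 21.899999618530273], [505.5, -1.7000000476837158], [526.0999755859375, 1.0], [523.0, 24.700000762939453]]
yellow [601.  101.1] [101.9 208.4] 31.1 [[503.5, 164.0], [611.2000122070312, -14.5], [698.4000244140625, 38.099998474121094], [590.7999877929688, 216.60000610351562]]
 back edge [1.40000e-02 6.22257e+02]
 back edge [7.00000e-03 6.06151e+02]
 side Y range by X [(515, [149.4, 167.6]), (525, [149.2, 167.8]), (535, [149.3, 168.0]), (575, [150.1, 177.5]), (585, [149.9, 175.6])]
 ext [509.58734131  -9.22410011] [623.42120361 190.18455505]
red [566.3 189.2] [17.1 42.8] 74.9 [[543.4000244140625, 186.5], [584.7000122070312, 175.39999389648438], [589.2000122070312, 191.89999389648438], [547.9000244140625, 203.0]]
[263.70704277 228.6645125 ] 33.546875
[[509.34418088   9.36451806]]
[240.19376602 207.31951367] 27.4296875
[[506.0108398    9.88932357]]
tri [0.5077311  0.00955431 0.06629449]
red side bright [[547.8, 200.2], [585.1, 187.5], [580.5, 172.8], [543.6, 185.4]]
```

>>> move_arm(
  moves=[
    {"dp": [0.49, -0.39, 0], "twist": [0, 0, -0.9]},
    {"dp": [0.49, -0.39, 0], "twist": [0, 0, -0.9]},
    {"dp": [0.49, -0.39, 0], "twist": [0, 0, -0.9]},
    {"dp": [0.49, -0.39, 0], "twist": [0, 0, -0.9]},
    {"dp": [0.49, -0.39, 0], "twist": [0, 0, -0.9]},
    {"dp": [0.49, -0.39, 0], "twist": [0, 0, -0.9]},
    {"dp": [0.49, -0.39, 0], "twist": [0, 0, -0.9]},
    {"dp": [0.49, -0.39, 0], "twist": [0, 0, -0.9]},
    {"dp": [0.49, -0.39, 0], "twist": [0, 0, -0.9]},
    {"dp": [0.49, -0.39, 0], "twist": [0, 0, -0.9]},
  ],
  fingers=1,
)

```text
time_s: 1.1
ee_pos: [0.4363, -0.0918, 0.2452]
ee_rot: [0.0, 0.879, 0.477, -0.0]
force: [0.9, -0.5, -0.5]
finger_gap: 0.0856
gripper_force: 0.0
```

```bash
cat > g.py <<'E'
import sys,numpy as np
from scipy.spatial.transform import Rotation as R
from bench import robot
def st():
    s=robot.get_state(); q=np.array(s["ee_rot"]); return s,R.from_quat(q[[1,2,3,0]])
def goal(x,y,z,yaw):
    "target TCP in m, yaw (deg) of the tool's y axis, tool down"
    s,r=st(); yw=np.radians(yaw); Y=np.array([np.cos(yw),np.sin(yw),0]); Z=np.array([0,0,-1.]); T=R.from_matrix(np.c_[np.cross(Y,Z),Y,Z])
    d=r.inv().apply(np.array([x,y,z])-s["ee_pos"]); w=(r.inv()*T).as_rotvec(degrees=True)/45
    a=r.as_matrix()[:,1]; print("t",round(s["time_s"],2),"pos",s["ee_pos"].round(4),"yaw",np.degrees(np.arctan2(a[1],a[0])).round(2),"F",s["force"].round(1),"gap",round(s["finger_gap"],4),"gf",round(float(s["gripper_force"]),1),"q6",s["joints"][5].round(2)); print("dp",d.round(4),"twist",w.round(3))
if __name__=="__main__": goal(*map(float,sys.argv[1:]))
E
python3 g.py 0.508 0.0095 0.15 -15.3
```

```text
t 1.1 pos [ 0.4363 -0.0918  0.2452] yaw -33.0 F [ 0.9 -0.5 -0.5] gap 0.0856 gf 0.0 q6 1.94
dp [0.124  0.0049 0.0952] twist [ 0.     0.    -0.393]
```

>>> move_arm(
  moves=[
    {"dp": [0, 0, 0], "twist": [0, 0, 0]},
    {"dp": [0, 0, 0], "twist": [0, 0, 0]},
  ],
)

```text
time_s: 1.3
ee_pos: [0.4359, -0.0926, 0.2447]
ee_rot: [-0.0, 0.878, 0.479, -0.001]
force: [0.1, -0.4, -0.1]
finger_gap: 0.0852
gripper_force: 0.0
```

```bash
python3 g.py 0.508 0.0095 0.1 -15.3
```

```text
t 1.3 pos [ 0.4359 -0.0926  0.2447] yaw -32.82 F [ 0.1 -0.4 -0.1] gap 0.0852 gf 0.0 q6 1.93
dp [0.125  0.0054 0.1446] twist [-0.002  0.001 -0.389]
```

Little lag. Now to the pose above the tube, then down.

>>> move_arm(
  moves=[
    {"dp": [0.125, 0.005, 0.09], "twist": [0, 0, -0.39]},
    {"dp": [0.125, 0.005, 0.09], "twist": [0, 0, -0.39]},
    {"dp": [0.125, 0.005, 0.09], "twist": [0, 0, -0.39]},
    {"dp": [0.125, 0.005, 0.12], "twist": [0, 0, -0.39]},
    {"dp": [0.125, 0.005, 0.145], "twist": [0, 0, -0.39]},
    {"dp": [0.125, 0.005, 0.145], "twist": [0, 0, -0.39]},
    {"dp": [0.125, 0.005, 0.145], "twist": [0, 0, -0.39]},
  ],
)

```text
time_s: 2.0
ee_pos: [0.5076, 0.007, 0.1007]
ee_rot: [-0.0, 0.796, 0.605, -0.0]
force: [0.2, -1.0, 0.3]
finger_gap: 0.0851
gripper_force: 0.0
```

```bash
python3 g.py 0.508 0.0095 0.047 -15.3
```

```text
t 2.0 pos [0.5076 0.007  0.1007] yaw -15.59 F [ 0.2 -1.   0.3] gap 0.0851 gf 0.0 q6 1.86
dp [ 0.0026 -0.0002  0.0537] twist [-0.001  0.    -0.006]
```

>>> move_arm(
  moves=[
    {"dp": [0.002, 0, 0.02], "twist": [0, 0, 0]},
    {"dp": [0.002, 0, 0.04], "twist": [0, 0, 0]},
    {"dp": [0.002, 0, 0.053], "twist": [0, 0, 0]},
    {"dp": [0.002, 0, 0.053], "twist": [0, 0, 0]},
  ],
)

```text
time_s: 2.4
ee_pos: [0.5081, 0.0095, 0.0471]
ee_rot: [-0.0, 0.796, 0.605, -0.0]
force: [-1.2, 0.6, -0.2]
finger_gap: 0.0854
gripper_force: 0.0
```

>>> move_arm(
  moves=[
    {"dp": [0, 0, 0], "twist": [0, 0, 0]},
    {"dp": [0, 0, 0], "twist": [0, 0, 0]},
    {"dp": [0, 0, 0], "twist": [0, 0, 0]},
    {"dp": [0, 0, 0], "twist": [0, 0, 0]},
    {"dp": [0, 0, 0], "twist": [0, 0, 0]},
    {"dp": [0, 0, 0], "twist": [0, 0, 0]},
    {"dp": [0, 0, 0], "twist": [0, 0, 0]},
    {"dp": [0, 0, 0], "twist": [0, 0, 0]},
  ],
  fingers=0,
  grip_force=60,
)

```text
time_s: 3.2
ee_pos: [0.5085, 0.0104, 0.048]
ee_rot: [0.0, 0.796, 0.606, 0.0]
force: [-2.1, 0.2, 5.7]
finger_gap: 0.0226
gripper_force: 58.6
```

```bash
python3 g.py 0.560 0.0695 0.047 0
python3 - <<'E'
from h import *
from bench import robot
f=robot.grab_frame("side"); cv2.imwrite("pics/s1.png",cv2.resize(f["img"][140:260,190:310],None,fx=5,fy=5,interpolation=cv2.INTER_CUBIC))
E
```

```text
t 3.2 pos [0.5085 0.0104 0.048 ] yaw -15.45 F [-2.1  0.2  5.7] gap 0.0226 gf 58.6 q6 1.86
dp [0.0707 0.0339 0.0011] twist [ 0.    -0.    -0.343]
```

View pics/s1.png

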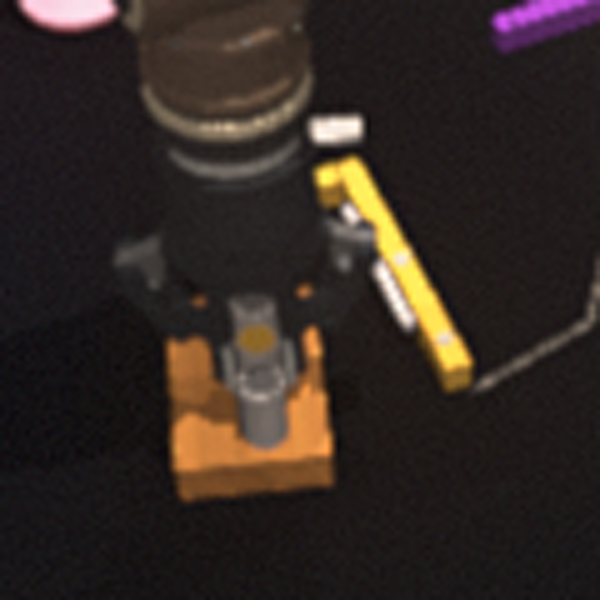

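The middle tube is gripped and the changer has not moved; the plinth is flat at (170-330, 330-500) in the crop. Next I square it and bring it near the corner.

>>> move_arm(
  moves=[
    {"dp": [0.012, 0.005, -0.001], "twist": [0, 0, -0.06]},
    {"dp": [0.024, 0.01, -0.001], "twist": [0, 0, -0.12]},
    {"dp": [0.036, 0.016, -0.001], "twist": [0, 0, -0.18]},
    {"dp": [0.048, 0.022, -0.001], "twist": [0, 0, -0.24]},
    {"dp": [0.058, 0.026, -0.001], "twist": [0, 0, -0.3]},
    {"dp": [0.067, 0.03, -0.001], "twist": [0, 0, -0.343]},
    {"dp": [0.067, 0.03, -0.001], "twist": [0, 0, -0.343]},
  ],
)

```text
time_s: 3.95
ee_pos: [0.5567, 0.0685, 0.0481]
ee_rot: [-0.0, 0.706, 0.708, 0.001]
force: [0.9, 1.0, -2.6]
finger_gap: 0.0224
gripper_force: 59.0
```

```bash
python3 g.py 0.577 0.0785 0.047 0
python3 - <<'E'
from h import *
from bench import robot
f=robot.grab_frame("top"); np.savez("top1.npz",**f); cv2.imwrite("pics/t1.png",cv2.resize(f["img"][170:260,190:300],None,fx=7,fy=6.6,interpolation=cv2.INTER_CUBIC))
E
```

```text
t 3.95 pos [0.5567 0.0685 0.0481] yaw 0.12 F [ 0.9  1.  -2.6] gap 0.0224 gf 59.0 q6 1.69
dp [0.01   0.0203 0.0011] twist [ 0.001 -0.002  0.003]
```

View pics/t1.png

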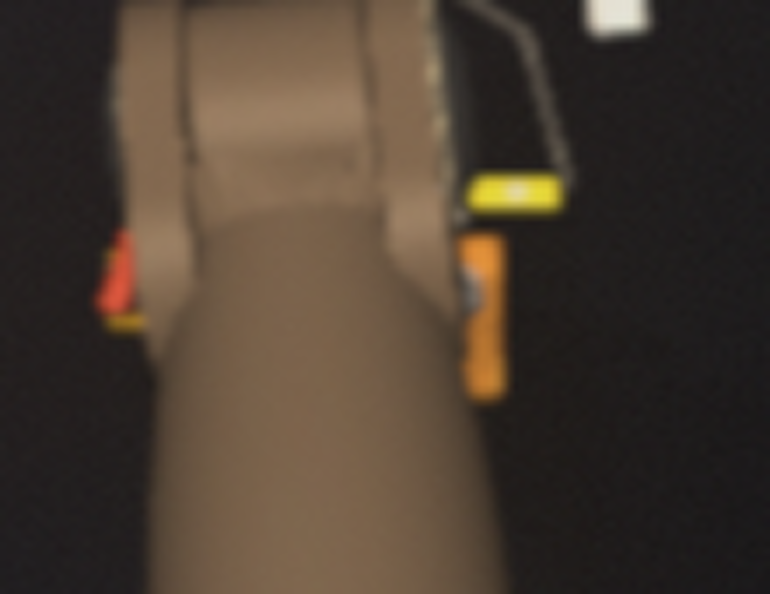

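The arm hides most of the changer, but its visible edge at (485,235-400) is square and just short of the rail. Next I approach the side rail.

>>> move_arm(
  moves=[
    {"dp": [0.003, 0, 0], "twist": [0, 0, 0]},
    {"dp": [0.006, 0, 0], "twist": [0, 0, 0]},
    {"dp": [0.008, 0, 0], "twist": [0, 0, 0]},
    {"dp": [0.009, 0, 0], "twist": [0, 0, 0]},
    {"dp": [0.01, 0, 0], "twist": [0, 0, 0]},
    {"dp": [0.01, 0, 0], "twist": [0, 0, 0]},
  ],
)

```text
time_s: 4.6
ee_pos: [0.5551, 0.077, 0.0481]
ee_rot: [-0.0, 0.707, 0.707, -0.0]
force: [-0.5, -0.3, -4.6]
finger_gap: 0.0227
gripper_force: 58.9
```

>>> move_arm(
  moves=[
    {"dp": [0.001, 0, 0], "twist": [0, 0, 0]},
    {"dp": [0.0015, 0, 0], "twist": [0, 0, 0]},
    {"dp": [0.0015, 0, 0], "twist": [0, 0, 0]},
  ],
)

```text
time_s: 4.9
ee_pos: [0.5553, 0.0785, 0.0482]
ee_rot: [-0.0, 0.707, 0.707, 0.0]
force: [-0.4, -0.5, -5.2]
finger_gap: 0.0226
gripper_force: 58.9
```

>>> move_arm(
  moves=[
    {"dp": [0.001, 0, 0.0006], "twist": [0, 0, 0]},
    {"dp": [0.002, 0, 0.0006], "twist": [0, 0, 0]},
    {"dp": [0.002, 0, 0.0006], "twist": [0, 0, 0]},
  ],
)

```text
time_s: 5.2
ee_pos: [0.5556, 0.0797, 0.0481]
ee_rot: [0.001, 0.707, 0.707, -0.0]
force: [-1.4, -5.3, -0.7]
finger_gap: 0.0228
gripper_force: 59.3
```

>>> move_arm(
  moves=[
    {"dp": [0.001, 0, 0], "twist": [0, 0, 0]},
    {"dp": [0.0015, 0, 0], "twist": [0, 0, 0]},
    {"dp": [0.0015, 0, 0], "twist": [0, 0, 0]},
  ],
)

```text
time_s: 5.5
ee_pos: [0.5555, 0.0799, 0.0483]
ee_rot: [0.002, 0.708, 0.706, -0.001]
force: [-2.3, -10.1, 2.7]
finger_gap: 0.0227
gripper_force: 59.4
```

>>> move_arm(
  moves=[
    {"dp": [0.001, 0, 0], "twist": [0, 0, 0]},
    {"dp": [0.0015, 0, 0], "twist": [0, 0, 0]},
    {"dp": [0.0015, 0, 0], "twist": [0, 0, 0]},
  ],
)

```text
time_s: 5.8
ee_pos: [0.5553, 0.0802, 0.0484]
ee_rot: [0.003, 0.708, 0.706, -0.002]
force: [-2.9, -14.9, 3.7]
finger_gap: 0.0226
gripper_force: 59.7
```

Side rail contact is at y≈0.080. I'll ease off to a light press and push +x.

>>> move_arm(
  moves=[
    {"dp": [-0.002, 0.002, 0], "twist": [0, 0, 0]},
    {"dp": [-0.003, 0.004, 0], "twist": [0, 0, 0]},
    {"dp": [-0.003, 0.007, 0], "twist": [0, 0, 0]},
    {"dp": [-0.003, 0.009, 0], "twist": [0, 0, 0]},
    {"dp": [-0.003, 0.01, 0], "twist": [0, 0, 0]},
    {"dp": [-0.003, 0.01, 0], "twist": [0, 0, 0]},
  ],
)

```text
time_s: 6.4
ee_pos: [0.5613, 0.0795, 0.0483]
ee_rot: [-0.002, 0.707, 0.707, -0.003]
force: [-16.7, -5.1, 13.4]
finger_gap: 0.0223
gripper_force: 61.0
```

>>> move_arm(
  moves=[
    {"dp": [0, 0.002, 0], "twist": [0, 0, 0]},
    {"dp": [0, 0.004, 0], "twist": [0, 0, 0]},
    {"dp": [0, 0.005, 0], "twist": [0, 0, 0]},
    {"dp": [0, 0.005, 0], "twist": [0, 0, 0]},
  ],
)

```text
time_s: 6.8
ee_pos: [0.5661, 0.0796, 0.0483]
ee_rot: [-0.002, 0.707, 0.707, -0.003]
force: [-17.4, -5.2, 14.0]
finger_gap: 0.0225
gripper_force: 61.2
```

>>> move_arm(
  moves=[
    {"dp": [0, 0.002, 0], "twist": [0, 0, 0]},
    {"dp": [0, 0.004, 0], "twist": [0, 0, 0]},
    {"dp": [0, 0.005, 0], "twist": [0, 0, 0]},
    {"dp": [0, 0.005, 0], "twist": [0, 0, 0]},
  ],
)

```text
time_s: 7.2
ee_pos: [0.5677, 0.0796, 0.0484]
ee_rot: [-0.004, 0.707, 0.707, -0.005]
force: [-28.7, -4.8, 25.2]
finger_gap: 0.0226
gripper_force: 62.3
```

```bash
python3 g.py 0.577 0.0785 0.047 0
```

```text
t 7.2 pos [0.5677 0.0796 0.0484] yaw -0.01 F [-28.7  -4.8  25.2] gap 0.0226 gf 62.3 q6 1.71
dp [-0.0011  0.0093  0.0013] twist [-0.017  0.001 -0.   ]
```

Run:
```python
from h import *
from bench import robot
f=robot.grab_frame("side"); g=robot.grab_frame("top")
a=cv2.resize(f["img"][140:240,210:300],None,fx=6,fy=6,interpolation=cv2.INTER_CUBIC)
cv2.imwrite("pics/s2.png",a)
print(proj(f,[[.609,.1525,.02],[.609,-.0075,.02],[.609,-.0075,0]]).round(1),"crop=6*(p-[210,140])")
```

```text
[[259.3 174.4]
 [279.9 212.3]
 [279.9 217.1]] crop=6*(p-[210,140])
```

View pics/s2.png

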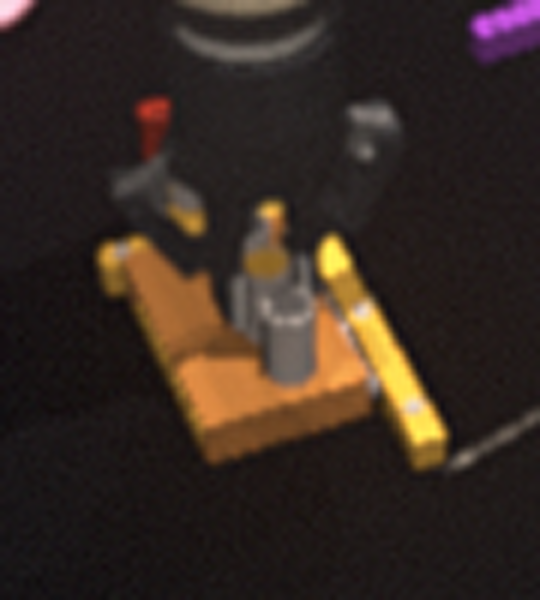

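The side crop shows the plinth square and touching the side rail, but the steel strip at (345,335)-(372,385) is still standing out. Pushing high on the tube makes the changer dig in at its leading edge. I'll release and push low on the -x face with both fingertips instead.

>>> move_arm(
  moves=[
    {"dp": [-0.001, -0.004, -0.0005], "twist": [0, 0, 0]},
    {"dp": [-0.001, -0.007, -0.0005], "twist": [0, 0, 0]},
    {"dp": [-0.001, -0.007, -0.0005], "twist": [0, 0, 0]},
  ],
)

```text
time_s: 7.6
ee_pos: [0.5672, 0.0797, 0.0481]
ee_rot: [-0.001, 0.707, 0.707, -0.0]
force: [-5.9, -0.3, 1.0]
finger_gap: 0.023
gripper_force: 59.4
```

>>> move_arm(
  moves=[
    {"dp": [0, 0, 0], "twist": [0, 0, 0]},
    {"dp": [0, 0, 0], "twist": [0, 0, 0]},
    {"dp": [0, 0, 0], "twist": [0, 0, 0]},
    {"dp": [0, 0, 0], "twist": [0, 0, 0]},
  ],
  fingers=0.75,
)

```text
time_s: 8.0
ee_pos: [0.5691, 0.0794, 0.0485]
ee_rot: [0.0, 0.707, 0.707, 0.0]
force: [-0.6, 0.2, -0.0]
finger_gap: 0.0641
gripper_force: 0.0
```

```bash
python3 g.py 0.47 0.085 0.12 45; python3 -c "
from bench import robot; print(robot.tip_reach)"
```

```text
t 8.0 pos [0.5691 0.0794 0.0485] yaw -0.03 F [-0.6  0.2 -0. ] gap 0.0641 gf 0.0 q6 1.71
dp [ 0.0056 -0.099  -0.0716] twist [ 1.000e-03  0.000e+00 -1.001e+00]
0.014
```

>>> move_arm(
  moves=[
    {"dp": [0, 0, -0.03], "twist": [0, 0, 0]},
    {"dp": [0, 0, -0.065], "twist": [0, 0, 0]},
    {"dp": [0.002, -0.04, -0.08], "twist": [0, 0, -0.2]},
    {"dp": [0.005, -0.09, -0.08], "twist": [0, 0, -0.4]},
    {"dp": [0.005, -0.099, -0.08], "twist": [0, 0, -0.6]},
    {"dp": [0.005, -0.099, -0.08], "twist": [0, 0, -0.8]},
    {"dp": [0.005, -0.099, -0.08], "twist": [0, 0, -1]},
    {"dp": [0.005, -0.099, -0.08], "twist": [0, 0, -1]},
  ],
  fingers=0.6,
)

```text
time_s: 8.8
ee_pos: [0.4695, 0.0844, 0.1286]
ee_rot: [0.0, 0.381, 0.925, 0.0]
force: [0.1, 0.1, 0.4]
finger_gap: 0.0509
gripper_force: 0.0
```

```bash
python3 g.py 0.47 0.085 0.12 90
python3 - <<'E'
from h import *
from bench import robot
f=robot.grab_frame("top"); np.savez("top2.npz",**f)
U=cv2.resize(f["img"][180:260,190:300],None,fx=8,fy=8,interpolation=cv2.INTER_CUBIC)
for c in cv2.findContours(mask(U,8,20,100,110),cv2.RETR_EXTERNAL,cv2.CHAIN_APPROX_NONE)[0]:
    if cv2.contourArea(c)>1500:
        w=(ray(f,(c[:,0]+.5)/8-.5+[190,180],.026)*1000).astype(np.float32); r=cv2.minAreaRect(w); print(np.round(r[0],1),np.round(r[1],1),r[2],w.min(0),w.max(0))
E
```

```text
t 8.8 pos [0.4695 0.0844 0.1286] yaw 45.2 F [0.1 0.1 0.4] gap 0.0509 gf 0.0 q6 0.96
dp [0.0001 0.0007 0.0086] twist [ 0.001  0.001 -0.995]
[436.3 155.8] [45.4 30.4] 5.804338455200195 [413.32172 140.20747] [458.2758  171.42453]
[453.1 124. ] [22.2 58.7] 87.0518798828125 [423.3319  111.88806] [482.27353 135.22678]
[568.6 173.8] [23.8 88.6] 10.137565612792969 [549.1986  128.94992] [585.3387  216.72237]
[560.1  54.6] [84.3 55.2] 5.703244209289551 [518.7193    29.969358] [602.8184  85.9525]
```

>>> move_arm(
  moves=[
    {"dp": [0, 0, 0.02], "twist": [0, 0, -0.19]},
    {"dp": [0, 0, 0.05], "twist": [0, 0, -0.38]},
    {"dp": [0, 0, 0.08], "twist": [0, 0, -0.57]},
    {"dp": [0, 0, 0.1], "twist": [0, 0, -0.76]},
    {"dp": [0, 0, 0.105], "twist": [0, 0, -0.95]},
    {"dp": [0, 0, 0.109], "twist": [0, 0, -0.995]},
    {"dp": [0, 0, 0.109], "twist": [0, 0, -0.995]},
  ],
)

```text
time_s: 9.55
ee_pos: [0.4691, 0.0843, 0.0186]
ee_rot: [-0.0, 0.003, 1.0, -0.0]
force: [0.1, -0.2, 1.0]
finger_gap: 0.0511
gripper_force: 0.0
```

```bash
python3 g.py 0.508 0.087 0.016 90;python3 - <<'E'
from h import *
from bench import robot
f=robot.grab_frame("side"); cv2.imwrite("pics/s3.png",cv2.resize(f["img"][140:250,190:300],None,fx=5,fy=5,interpolation=cv2.INTER_CUBIC))
E
```

```text
t 9.55 pos [0.4691 0.0843 0.0186] yaw 89.7 F [ 0.1 -0.2  1. ] gap 0.0511 gf 0.0 q6 0.18
dp [-0.0388  0.0029  0.0026] twist [-0.    -0.001 -0.007]
```

View pics/s3.png

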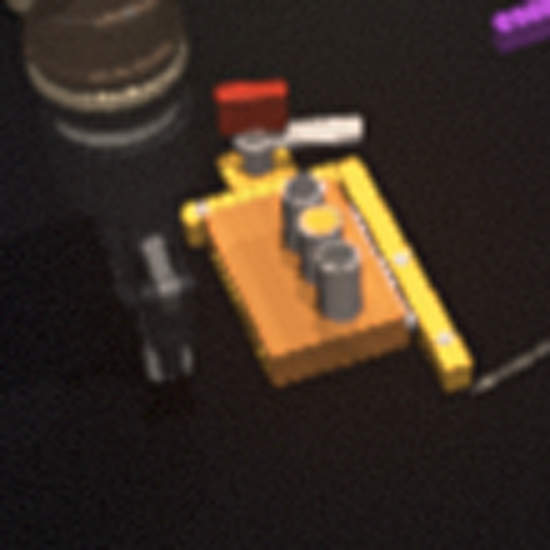

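The side crop shows the changer square on the side rail, the buffer strip still out along (360,220)-(410,320), and the open fingers low behind the -x face. Now I push.

>>> move_arm(
  moves=[
    {"dp": [-0.01, 0.003, 0.003], "twist": [0, 0, 0]},
    {"dp": [-0.02, 0.003, 0.003], "twist": [0, 0, 0]},
    {"dp": [-0.028, 0.003, 0.003], "twist": [0, 0, 0]},
    {"dp": [-0.034, 0.003, 0.003], "twist": [0, 0, 0]},
    {"dp": [-0.036, 0.003, 0.003], "twist": [0, 0, 0]},
  ],
)

```text
time_s: 10.1
ee_pos: [0.5064, 0.0872, 0.0162]
ee_rot: [0.0, 0.002, 1.0, 0.0]
force: [-0.2, 0.4, 0.4]
finger_gap: 0.0514
gripper_force: 0.0
```

>>> move_arm(
  moves=[
    {"dp": [-0.002, 0, 0], "twist": [0, 0, 0]},
    {"dp": [-0.004, 0, 0], "twist": [0, 0, 0]},
    {"dp": [-0.006, 0, 0], "twist": [0, 0, 0]},
    {"dp": [-0.006, 0, 0], "twist": [0, 0, 0]},
  ],
)

```text
time_s: 10.5
ee_pos: [0.5081, 0.0873, 0.0159]
ee_rot: [-0.003, 0.002, 1.0, 0.0]
force: [-11.1, -0.5, 8.0]
finger_gap: 0.0512
gripper_force: 5.2
```

>>> move_arm(
  moves=[
    {"dp": [-0.0015, 0, 0], "twist": [0, 0, 0]},
    {"dp": [-0.003, 0, 0], "twist": [0, 0, 0]},
    {"dp": [-0.003, 0, 0], "twist": [0, 0, 0]},
  ],
)

```text
time_s: 10.8
ee_pos: [0.5084, 0.0874, 0.0156]
ee_rot: [-0.005, 0.001, 1.0, 0.001]
force: [-18.9, -0.4, 15.2]
finger_gap: 0.0515
gripper_force: 9.7
```

>>> move_arm(
  moves=[
    {"dp": [-0.0015, 0, 0], "twist": [0, 0, 0]},
    {"dp": [-0.003, 0, 0], "twist": [0, 0, 0]},
    {"dp": [-0.003, 0, 0], "twist": [0, 0, 0]},
  ],
)

```text
time_s: 11.1
ee_pos: [0.512, 0.0876, 0.0156]
ee_rot: [-0.005, 0.001, 1.0, 0.001]
force: [-16.9, 1.9, 13.1]
finger_gap: 0.0513
gripper_force: 8.6
```

>>> move_arm(
  moves=[
    {"dp": [-0.001, 0, -0.001], "twist": [0, 0, 0]},
    {"dp": [-0.003, 0, -0.001], "twist": [0, 0, 0]},
    {"dp": [-0.003, 0, -0.001], "twist": [0, 0, 0]},
  ],
)

```text
time_s: 11.4
ee_pos: [0.5143, 0.0874, 0.0157]
ee_rot: [-0.006, 0.001, 1.0, 0.001]
force: [-17.3, 2.0, 7.2]
finger_gap: 0.0513
gripper_force: 8.2
```

>>> move_arm(
  moves=[
    {"dp": [-0.001, 0, 0], "twist": [0, 0, 0]},
    {"dp": [-0.002, 0, 0], "twist": [0, 0, 0]},
    {"dp": [-0.002, 0, 0], "twist": [0, 0, 0]},
  ],
)

```text
time_s: 11.7
ee_pos: [0.5144, 0.0874, 0.0157]
ee_rot: [-0.007, 0.001, 1.0, 0.001]
force: [-23.5, 0.5, 13.2]
finger_gap: 0.0513
gripper_force: 11.6
```

>>> move_arm(
  moves=[
    {"dp": [-0.001, 0, 0], "twist": [0, 0, 0]},
    {"dp": [-0.002, 0, 0], "twist": [0, 0, 0]},
    {"dp": [-0.002, 0, 0], "twist": [0, 0, 0]},
  ],
)

```text
time_s: 12.0
ee_pos: [0.5145, 0.0874, 0.0157]
ee_rot: [-0.009, 0.001, 1.0, 0.001]
force: [-29.4, 0.6, 19.4]
finger_gap: 0.0512
gripper_force: 15.1
```

>>> move_arm(
  moves=[
    {"dp": [-0.001, 0, 0], "twist": [0, 0, 0]},
    {"dp": [-0.002, 0, 0], "twist": [0, 0, 0]},
    {"dp": [-0.002, 0, 0], "twist": [0, 0, 0]},
  ],
)

```text
time_s: 12.3
ee_pos: [0.5145, 0.0874, 0.0157]
ee_rot: [-0.011, 0.001, 1.0, 0.001]
force: [-36.9, 1.7, 25.9]
finger_gap: 0.0512
gripper_force: 18.7
```

>>> move_arm(
  moves=[
    {"dp": [0.006, 0, 0], "twist": [0, 0, 0]},
    {"dp": [0.01, 0, -0.002], "twist": [0, 0, 0]},
    {"dp": [0.014, 0, -0.004], "twist": [0, 0, 0]},
    {"dp": [0.014, 0, -0.004], "twist": [0, 0, 0]},
  ],
)

```text
time_s: 12.7
ee_pos: [0.5128, 0.0872, 0.0219]
ee_rot: [0.001, 0.002, 1.0, 0.0]
force: [-0.3, -0.1, 0.9]
finger_gap: 0.0513
gripper_force: 0.0
```

```bash
cat > m.py <<'E'
from h import *
from bench import robot
# side view: brightness/saturation along line in +x across plinth top -> rail top, at several y
f=robot.grab_frame("side"); H=cv2.cvtColor(f["img"],cv2.COLOR_BGR2HSV)
s=np.arange(.585,.632,.0015)
for y in (.04,.055,.12,.135):
    p=proj(f,np.c_[s,0*s+y,0*s+.022]).astype(np.float32)
    hs=cv2.remap(f["img"],p[:,0][None],p[:,1][None],cv2.INTER_CUBIC); h=cv2.cvtColor(hs,cv2.COLOR_BGR2HSV)[0]
    print("y",y); print(" ".join(f"{int(x*1e4)}:{a}/{b}/{c}" for x,(a,b,c) in zip(s,h)))
t=robot.grab_frame("top"); U=cv2.resize(t["img"][180:260,190:300],None,fx=8,fy=8,interpolation=cv2.INTER_CUBIC)
for c in cv2.findContours(mask(U,8,20,100,110),cv2.RETR_EXTERNAL,cv2.CHAIN_APPROX_NONE)[0]:
    if cv2.contourArea(c)>1500:
        w=(ray(t,(c[:,0]+.5)/8-.5+[190,180],.026)*1000).astype(np.float32); print("orange top",w.min(0),w.max(0),cv2.minAreaRect(w)[2])
E
python3 g.py .5 .087 .02 90; python3 m.py
```

```text
t 12.7 pos [0.5128 0.0872 0.0219] yaw 89.74 F [-0.3 -0.1  0.9] gap 0.0513 gf 0.0 q6 0.17
dp [ 0.0128 -0.0003  0.0019] twist [ 0.     0.002 -0.006]
y 0.04
5850:15/176/244 5864:15/175/242 5879:15/175/244 5894:16/171/247 5909:16/171/248 5924:16/172/247 5939:16/173/246 5954:15/172/244 5969:15/171/243 5984:15/170/241 5999:15/171/240 6014:15/173/239 6029:16/174/241 6044:18/175/244 6059:20/176/247 6074:22/175/249 6089:24/173/251 6104:25/172/252 6119:25/172/253 6134:25/172/255 6149:24/174/255 6164:22/180/255 6179:19/185/216 6194:18/181/148 6209:15/156/77 6224:0/83/37 6239:146/78/23 6254:173/62/33 6269:177/66/35 6284:3/75/34 6299:6/75/34 6314:8/78/36
y 0.055
5850:11/80/127 5864:12/123/158 5879:13/157/203 5894:15/172/236 5909:15/178/254 5924:16/175/248 5939:16/174/245 5954:15/172/242 5969:15/172/240 5984:15/172/239 5999:14/172/237 6014:14/173/237 6029:15/174/239 6044:17/173/243 6059:20/173/247 6074:23/173/250 6089:24/171/252 6104:24/169/253 6119:25/170/254 6134:25/173/255 6149:24/174/255 6164:21/178/248 6179:19/178/192 6194:19/173/124 6209:17/149/60 6224:6/82/31 6239:150/58/22 6254:176/58/31 6
[... 720 characters left out ...]
:16/176/248 6014:16/174/245 6029:17/172/245 6044:19/170/247 6059:23/169/248 6074:25/167/249 6089:27/167/251 6104:26/165/253 6119:27/165/255 6134:27/164/255 6149:26/168/253 6164:24/172/241 6179:22/173/180 6194:22/165/119 6209:19/125/57 6224:176/60/34 6239:143/85/27 6254:170/49/31 6269:9/69/37 6284:5/76/37 6299:3/78/36 6314:3/71/36
orange top [413.26736 112.18529] [501.17804 165.88945] 88.5895004272461
orange top [528.6242    29.641184] [606.2015    63.669125] 89.91075134277344
orange top [556.6803 196.3186] [608.523   219.21483] 1.5007569789886475
orange top [597.9584  113.09888] [618.49884 185.15784] 10.49325180053711
orange top [544.8686   78.09149] [631.9723   111.412254] 89.60847473144531
```

There is no gap left: in the side profile the orange meets the brass directly at x≈0.606 at every y, and the push ended on a hard stop. Next I retreat and press the -y end for side flushness.

>>> move_arm(
  moves=[
    {"dp": [0.02, 0, 0], "twist": [0, 0, 0]},
    {"dp": [0.035, 0, -0.02], "twist": [0, 0, 0]},
    {"dp": [0.035, -0.03, -0.06], "twist": [0, 0, 0.15]},
    {"dp": [0.03, -0.07, -0.1], "twist": [0, 0, 0.33]},
    {"dp": [0.0, -0.11, -0.1], "twist": [0, 0, 0.52]},
    {"dp": [-0.03, -0.11, -0.1], "twist": [0, 0, 0.7]},
    {"dp": [-0.054, -0.11, -0.1], "twist": [0, 0, 0.88]},
    {"dp": [-0.054, -0.11, -0.1], "twist": [0, 0, 1]},
    {"dp": [-0.054, -0.11, -0.1], "twist": [0, 0, 1]},
  ],
  fingers=0.25,
)

```text
time_s: 13.7
ee_pos: [0.5668, -0.0235, 0.1208]
ee_rot: [-0.0, 0.385, 0.923, -0.0]
force: [-0.9, 0.2, -0.2]
finger_gap: 0.0217
gripper_force: 0.0
```

```bash
python3 g.py .567 -.02 .1 0
```

```text
t 13.7 pos [ 0.5668 -0.0235  0.1208] yaw 44.7 F [-0.9  0.2 -0.2] gap 0.0217 gf 0.0 q6 0.75
dp [0.0023 0.0026 0.0208] twist [-0.    -0.     0.993]
```

>>> move_arm(
  moves=[
    {"dp": [0, 0, 0.01], "twist": [0, 0, 0.19]},
    {"dp": [0, 0, 0.02], "twist": [0, 0, 0.38]},
    {"dp": [0, 0, 0.03], "twist": [0, 0, 0.57]},
    {"dp": [0, 0, 0.05], "twist": [0, 0, 0.76]},
    {"dp": [0, 0, 0.075], "twist": [0, 0, 0.95]},
    {"dp": [0, 0, 0.096], "twist": [0, 0, 0.993]},
    {"dp": [0, 0, 0.096], "twist": [0, 0, 0.993]},
  ],
)

```text
time_s: 14.4
ee_pos: [0.5634, -0.0229, 0.0225]
ee_rot: [-0.002, 0.706, 0.708, -0.002]
force: [-0.2, 0.4, 0.3]
finger_gap: 0.0213
gripper_force: 0.0
```

```bash
python3 g.py .567 .02 .025 0
```

```text
t 14.4 pos [ 0.5634 -0.0229  0.0225] yaw 0.2 F [-0.2  0.4  0.3] gap 0.0213 gf 0.0 q6 1.53
dp [ 0.0429  0.0037 -0.0025] twist [-0.007 -0.     0.004]
```

Tool x is world +y here.

>>> move_arm(
  moves=[
    {"dp": [0.015, 0, 0], "twist": [0, 0, 0]},
    {"dp": [0.028, 0, 0], "twist": [0, 0, 0]},
    {"dp": [0.036, 0, 0], "twist": [0, 0, 0]},
    {"dp": [0.04, 0, 0], "twist": [0, 0, 0]},
    {"dp": [0.042, 0, 0], "twist": [0, 0, 0]},
    {"dp": [0.042, 0, 0], "twist": [0, 0, 0]},
  ],
)

```text
time_s: 15.0
ee_pos: [0.5662, 0.019, 0.0257]
ee_rot: [0.0, 0.707, 0.708, 0.0]
force: [0.5, -0.6, 0.7]
finger_gap: 0.0216
gripper_force: 0.3
```

>>> move_arm(
  moves=[
    {"dp": [0.001, 0, 0], "twist": [0, 0, 0]},
    {"dp": [0.003, 0, 0], "twist": [0, 0, 0]},
    {"dp": [0.004, 0, 0], "twist": [0, 0, 0]},
    {"dp": [0.004, 0, 0], "twist": [0, 0, 0]},
  ],
)

```text
time_s: 15.4
ee_pos: [0.5661, 0.0194, 0.0256]
ee_rot: [0.003, 0.708, 0.707, -0.002]
force: [-0.1, -13.9, 5.0]
finger_gap: 0.0216
gripper_force: 6.8
```

>>> move_arm(
  moves=[
    {"dp": [0.001, 0, 0], "twist": [0, 0, 0]},
    {"dp": [0.003, 0, 0], "twist": [0, 0, 0]},
    {"dp": [0.004, 0, 0], "twist": [0, 0, 0]},
    {"dp": [0.004, 0, 0], "twist": [0, 0, 0]},
  ],
)

```text
time_s: 15.8
ee_pos: [0.5661, 0.0197, 0.0257]
ee_rot: [0.006, 0.708, 0.706, -0.005]
force: [-1.0, -27.7, 5.6]
finger_gap: 0.0214
gripper_force: 13.8
```

>>> move_arm(
  moves=[
    {"dp": [-0.02, 0, 0], "twist": [0, 0, 0]},
    {"dp": [-0.045, 0, -0.02], "twist": [0, 0, 0]},
    {"dp": [-0.045, 0, -0.07], "twist": [0, 0, -0.15]},
    {"dp": [-0.045, 0, -0.115], "twist": [0, 0, -0.3]},
    {"dp": [-0.045, -0.02, -0.125], "twist": [0, 0, -0.5]},
    {"dp": [-0.045, -0.06, -0.125], "twist": [0, 0, -0.65]},
    {"dp": [-0.045, -0.11, -0.125], "twist": [0, 0, -0.83]},
    {"dp": [-0.045, -0.15, -0.125], "twist": [0, 0, -0.83]},
    {"dp": [-0.045, -0.15, -0.125], "twist": [0, 0, -0.83]},
  ],
  fingers=0.6,
)

```text
time_s: 16.7
ee_pos: [0.411, -0.0181, 0.1499]
ee_rot: [-0.001, 0.443, 0.896, -0.0]
force: [1.1, -0.4, 0.3]
finger_gap: 0.0514
gripper_force: 0.0
```

```bash
python3 g.py .566 .1895 .15 75;python3 - <<'E'
from h import *
from bench import robot
f=robot.grab_frame("side"); np.savez("side4.npz",**f)
g=robot.grab_frame("top"); np.savez("top4.npz",**g)
a=cv2.resize(f["img"][150:230,220:300],(400,400),interpolation=cv2.INTER_CUBIC);b=cv2.resize(g["img"][185:245,195:275],(400,300),interpolation=cv2.INTER_CUBIC)
b=cv2.copyMakeBorder(b,0,100,0,0,cv2.BORDER_CONSTANT); cv2.imwrite("pics/s4.png",np.hstack([a,b]))
E
```

```text
t 16.7 pos [ 0.411  -0.0181  0.1499] yaw 37.38 F [ 1.1 -0.4  0.3] gap 0.0514 gf 0.0 q6 0.87
dp [ 0.0708  0.2492 -0.0004] twist [-0.001 -0.004 -0.836]
```

View pics/s4.png

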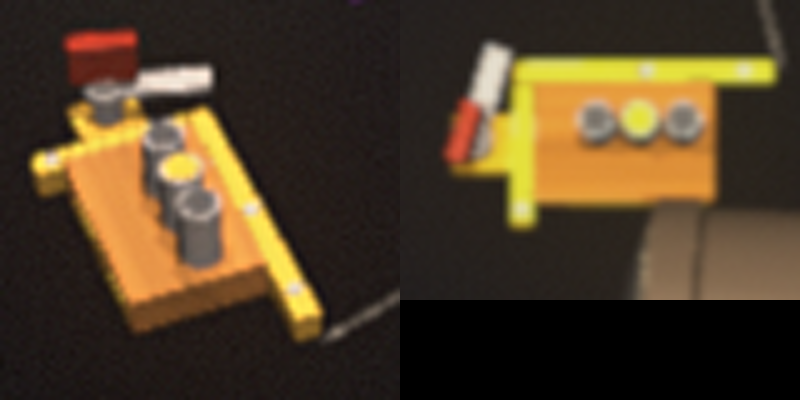

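Both views show the plinth flush on both rails with no steel strip visible. Next, the lock.

>>> move_arm(
  moves=[
    {"dp": [0.071, 0.249, 0], "twist": [0, 0, -0.836]},
    {"dp": [0.071, 0.249, 0], "twist": [0, 0, -0.836]},
    {"dp": [0.071, 0.249, 0], "twist": [0, 0, -0.836]},
    {"dp": [0.071, 0.249, 0], "twist": [0, 0, -0.836]},
    {"dp": [0.071, 0.249, 0], "twist": [0, 0, -0.836]},
    {"dp": [0.071, 0.249, 0], "twist": [0, 0, -0.836]},
    {"dp": [0.071, 0.249, 0], "twist": [0, 0, -0.836]},
    {"dp": [0.071, 0.249, 0], "twist": [0, 0, -0.836]},
  ],
)

```text
time_s: 17.6
ee_pos: [0.5705, 0.189, 0.1494]
ee_rot: [-0.001, 0.131, 0.991, -0.0]
force: [0.3, 0.0, -0.1]
finger_gap: 0.0512
gripper_force: 0.0
```

```bash
python3 g.py .566 .1895 .057 75
```

```text
t 17.6 pos [0.5705 0.189  0.1494] yaw 75.0 F [ 0.3  0.  -0.1] gap 0.0512 gf 0.0 q6 0.58
dp [ 0.0043 -0.0006  0.0924] twist [-0.001 -0.002 -0.   ]
```

>>> move_arm(
  moves=[
    {"dp": [0.004, 0, 0.04], "twist": [0, 0, 0]},
    {"dp": [0.004, 0, 0.075], "twist": [0, 0, 0]},
    {"dp": [0.004, 0, 0.091], "twist": [0, 0, 0]},
    {"dp": [0.004, 0, 0.091], "twist": [0, 0, 0]},
    {"dp": [0.004, 0, 0.091], "twist": [0, 0, 0]},
  ],
)

```text
time_s: 18.1
ee_pos: [0.5666, 0.1894, 0.0601]
ee_rot: [0.0, 0.131, 0.991, 0.0]
force: [0.9, -0.1, 0.5]
finger_gap: 0.051
gripper_force: 0.0
```

>>> move_arm(
  moves=[
    {"dp": [0, 0, 0], "twist": [0, 0, 0]},
    {"dp": [0, 0, 0], "twist": [0, 0, 0]},
    {"dp": [0, 0, 0], "twist": [0, 0, 0]},
    {"dp": [0, 0, 0], "twist": [0, 0, 0]},
    {"dp": [0, 0, 0], "twist": [0, 0, 0]},
    {"dp": [0, 0, 0], "twist": [0, 0, 0]},
    {"dp": [0, 0, 0], "twist": [0, 0, 0]},
  ],
  fingers=0,
  grip_force=40,
)

```text
time_s: 18.8
ee_pos: [0.5669, 0.188, 0.0609]
ee_rot: [0.001, 0.131, 0.991, -0.002]
force: [-3.1, -10.9, 8.6]
finger_gap: 0.011
gripper_force: 41.4
```

```bash
python3 g.py .566 .1895 .058 30
```

```text
t 18.8 pos [0.5669 0.188  0.0609] yaw 74.95 F [ -3.1 -10.9   8.6] gap 0.011 gf 41.4 q6 0.59
dp [0.0013 0.0012 0.0029] twist [-0.004  0.006  0.999]
```

>>> move_arm(
  moves=[
    {"dp": [0, -0.003, -0.001], "twist": [0, 0, 0.08]},
    {"dp": [0, -0.003, -0.001], "twist": [0, 0, 0.18]},
    {"dp": [0, -0.003, -0.001], "twist": [0, 0, 0.28]},
    {"dp": [0, -0.003, -0.001], "twist": [0, 0, 0.38]},
    {"dp": [0, -0.003, -0.001], "twist": [0, 0, 0.48]},
    {"dp": [0, -0.003, -0.001], "twist": [0, 0, 0.58]},
    {"dp": [0, -0.003, -0.001], "twist": [0, 0, 0.68]},
    {"dp": [0, -0.003, -0.001], "twist": [0, 0, 0.78]},
    {"dp": [0, -0.003, -0.001], "twist": [0, 0, 0.88]},
    {"dp": [0, -0.003, -0.001], "twist": [0, 0, 0.98]},
  ],
)

```text
time_s: 19.8
ee_pos: [0.566, 0.1867, 0.0609]
ee_rot: [0.001, 0.494, 0.869, -0.001]
force: [-1.2, -3.8, 1.8]
finger_gap: 0.0111
gripper_force: 40.8
```

```bash
python3 g.py .566 .1895 .058 7; python3 -c "
from bench import robot; print(robot.get_state()['ft_torque'])"
```

```text
t 19.8 pos [0.566  0.1867 0.0609] yaw 30.73 F [-1.2 -3.8  1.8] gap 0.0111 gf 40.8 q6 1.35
dp [0.0024 0.0015 0.0029] twist [-0.     0.003  0.527]
[-0.84145711  0.28668947  0.06799055]
```

>>> move_arm(
  moves=[
    {"dp": [0, 0, 0], "twist": [0, 0, 0.08]},
    {"dp": [0, 0, 0], "twist": [0, 0, 0.17]},
    {"dp": [0, 0, 0], "twist": [0, 0, 0.26]},
    {"dp": [0, 0, 0], "twist": [0, 0, 0.35]},
    {"dp": [0, 0, 0], "twist": [0, 0, 0.43]},
    {"dp": [0, 0, 0], "twist": [0, 0, 0.5]},
    {"dp": [0, 0, 0], "twist": [0, 0, 0.53]},
    {"dp": [0, 0, 0], "twist": [0, 0, 0.56]},
    {"dp": [0, 0, 0], "twist": [0, 0, 0.56]},
  ],
)

```text
time_s: 20.7
ee_pos: [0.5653, 0.1864, 0.061]
ee_rot: [0.001, 0.671, 0.742, -0.001]
force: [-3.2, -5.0, 2.8]
finger_gap: 0.0115
gripper_force: 44.8
```

```bash
python3 g.py .566 .1895 .058 7; python3 -c "
from bench import robot; print(robot.get_state()['ft_torque'])"
```

```text
t 20.7 pos [0.5653 0.1864 0.061 ] yaw 5.78 F [-3.2 -5.   2.8] gap 0.0115 gf 44.8 q6 1.79
dp [0.003  0.0011 0.003 ] twist [-0.001  0.003 -0.027]
[-1.03637138  0.687937    0.79724409]
```

Torque rose from 0.07 to 0.8 N·m, so this is the end stop. I'll add a small extra nudge, release and lift.

>>> move_arm(
  moves=[
    {"dp": [0, 0, 0], "twist": [0, 0, 0.04]},
    {"dp": [0, 0, 0], "twist": [0, 0, 0.06]},
    {"dp": [0, 0, 0], "twist": [0, 0, 0.06]},
  ],
)

```text
time_s: 21.0
ee_pos: [0.5653, 0.1864, 0.061]
ee_rot: [0.001, 0.687, 0.727, -0.001]
force: [-3.7, -6.5, 4.3]
finger_gap: 0.0114
gripper_force: 67.1
```

```bash
python3 g.py .566 .1895 .058 7; python3 -c "
from bench import robot; print(robot.get_state()['ft_torque'])"
```

```text
t 21.0 pos [0.5653 0.1864 0.061 ] yaw 3.2 F [-3.7 -6.5  4.3] gap 0.0114 gf 67.1 q6 1.83
dp [0.003  0.0009 0.003 ] twist [-0.001  0.004 -0.084]
[-1.12779187  0.643092    1.62584569]
```

>>> move_arm(
  moves=[
    {"dp": [0, 0, 0], "twist": [0, 0, -0.04]},
    {"dp": [0, 0, 0], "twist": [0, 0, -0.06]},
    {"dp": [0, 0, 0], "twist": [0, 0, -0.06]},
    {"dp": [0, 0, 0], "twist": [0, 0, -0.06]},
    {"dp": [0, 0, 0], "twist": [0, 0, -0.06]},
  ],
  fingers=0.5,
)

```text
time_s: 21.5
ee_pos: [0.566, 0.1877, 0.0603]
ee_rot: [0.0, 0.671, 0.742, 0.0]
force: [0.6, -1.0, 0.0]
finger_gap: 0.0427
gripper_force: 0.0
```

>>> move_arm(
  moves=[
    {"dp": [0, 0, -0.03], "twist": [0, 0, 0]},
    {"dp": [0, 0, -0.07], "twist": [0, 0, 0]},
    {"dp": [0, 0, -0.11], "twist": [0, 0, 0]},
    {"dp": [0, -0.04, -0.13], "twist": [0, 0, 0]},
    {"dp": [0, -0.09, -0.13], "twist": [0, 0, 0]},
    {"dp": [0, -0.14, -0.13], "twist": [0, 0, 0]},
    {"dp": [0, -0.19, -0.13], "twist": [0, 0, 0]},
    {"dp": [0, -0.21, -0.13], "twist": [0, 0, 0]},
    {"dp": [0, -0.21, -0.13], "twist": [0, 0, 0]},
  ],
)

```text
time_s: 22.4
ee_pos: [0.3546, 0.1662, 0.1908]
ee_rot: [0.0, 0.67, 0.742, 0.0]
force: [0.3, 0.4, 0.9]
finger_gap: 0.0429
gripper_force: 0.0
```

Run:
```python
from h import *
from bench import robot
f=robot.grab_frame("side"); g=robot.grab_frame("top")
a=cv2.resize(f["img"][150:230,220:300],(400,400),interpolation=cv2.INTER_CUBIC);b=cv2.resize(g["img"][185:245,195:275],(400,300),interpolation=cv2.INTER_CUBIC)
b=cv2.copyMakeBorder(b,0,100,0,0,cv2.BORDER_CONSTANT); cv2.imwrite("pics/s5.png",np.hstack([a,b]))
```

```text
(no output)
```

View pics/s5.png

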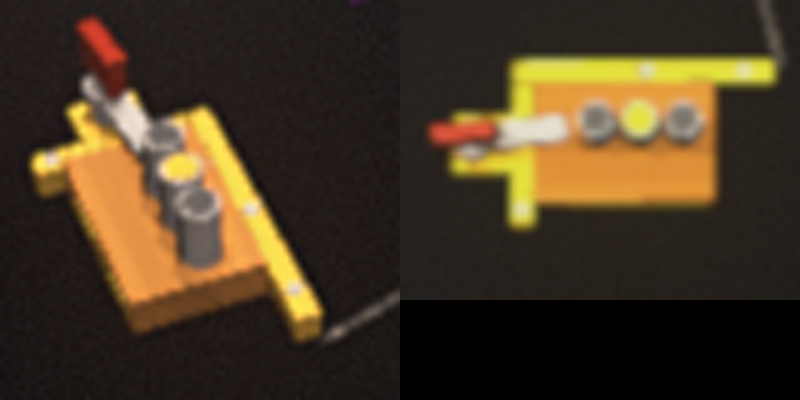

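The red bar and catch now lie nearly along -y with the catch over the bare end, and the changer is flush on both rails. Handing in.

```bash
python3 -c "
from bench import robot; print(robot.job_done())"
```

```text
the job is handed in; nothing more can be done
None
```

The job is handed in. In the last pictures the changer sits square against both brass rails with the buffer bar out of sight, and the catch lies over the plinth. The lock was turned to its end stop and released, at about 22 s with the gripper clear.

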